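Work the lever of the gravity chute to release a nut

TASK

Press down on the red pad at the long end of the lever so that its short end raises the heavy steel flap of the chute, and keep it down until the black nut behind the flap has slid to the end stop of the chute. Then let the lever up gently, so that the flap closes without slamming, and leave it. Work only through the lever: do not touch the flap or the nut, do not lift the lever out of its cradle, and leave the things standing round it alone.

Things in the scene. Friction and masses are not known exactly. Their poses are not given: they have to be found in the camera images.
- chute: Blue chute and lever cradle on a base fixed to the table. Origin on the table under the chute; z up. The chute, 64 mm wide, runs down along its -x to an end stop 56 mm high; its roofed part (x -50 to +57 mm) is 107 mm high. The lever lies beside it along -y, in a cradle of two open-topped slotted cheeks at x -22, y -144, 94 mm high; a rubber-topped stop post 29 mm high stands under the pad.
- chute_stop (a point): middle of the foot of the chute's end stop, 10 mm above the table, on the sloping white floor; the nut comes to rest against this stop.
- flap: heavy steel flap (about 2 kg) roofing the chute, its front skirt shuts it; its yellow side tab lies over the ball at the lever's short end. Origin on the rear hinge pin, 95 mm above the table; closed, its axes are the chute's; it turns up about its y axis, to about 0.5 rad with the lever right down. The nut can pass from about 0.2 rad. Let go, it falls shut.
- lever: aluminium lever, 20 mm wide, lying loose in its cradle on a 10 mm cross pin. Origin at the middle of the pin, 83 mm above the table; long end along its -y (pad 176 mm from the pin), short end along +y (ball at 88 mm). At rest its axes are the chute's and the bar slopes 12 degrees up towards the pad; right down, 12 degrees the other way.
- pad (a point): middle of the top face of the red press pad (42 x 46 mm, on the lever's long end), 127 mm above the table at rest. It goes down nearly straight, under a load of 5 to 11 N; 35 mm of travel lets the nut pass, 60 mm opens the flap well, and a hard stop ends the travel at about 75 mm. It comes up again by itself as the pressing finger rises.
- nut: black ribbed union nut, 41 mm across, 20 mm high, lying on the sloping chute floor behind the flap's skirt. Origin at the centre of its underside. When the flap is up it slides about 75 mm down the chute to the end stop by itself, in about 0.5 s.
- module_1: black standing solenoid module, 42 x 38 x 87 mm high, a bystander; origin at the centre of its underside
- module_2: black standing solenoid module, 42 x 38 x 87 mm high, a bystander; origin at the centre of its underside
- can: white and green aerosol can, 67 mm across, 194 mm high, a bystander; origin at the centre of its underside
- loose_nut: another black union nut, 41 mm across, 20 mm high, lying on the table in front of the lever, a bystander; origin at the centre of its underside

How it is judged:
On the way:
1. the flap is raised by fingers pressing on the lever (angle between flap's own z axis and vertical above 0.12 rad and contact force between the fingers and lever above 1 N), for 0.1 s.
At the end, for the whole second after the job is handed in: The nut lies still in the chute against its end stop (within about 15 mm), the flap is shut (within 0.04 rad) and at rest, and the lever is back in its cradle as it was (pin within 6 mm, slope within 0.06 rad) (x of nut in the frame of chute between -0.125 and -0.08 m and y of nut in the frame of chute between -0.025 and 0.025 m and z of nut in the frame of chute below 0.04 m and linear speed of nut below 0.03 m/s and angle between flap's own z axis and vertical below 0.04 rad and angular speed of flap below 0.1 rad/s and distance of lever from where it was at the start of the episode below 0.006 m and angle between lever's own z axis and vertical below 0.06 rad); the robot touches nothing.
It fails at once if after the nut has come down, the flap falls shut faster than 4 rad/s (slams) (angular speed of flap above 4 rad/s and angle between flap's own z axis and vertical below 0.15 rad and x of nut in the frame of chute below -0.08 m).
It fails at once if the robot touches the flap (contact force between any of the fingers, the arm and flap above 0.5 N).
It fails at once if the robot touches the nut in the chute (contact force between any of the fingers, the arm and nut above 0.2 N).
It fails at once if the lever is lifted or pushed out of its cradle (pin more than 12 mm off) (distance of lever from where it was at the start of the episode above 0.012 m).
It fails at once if a bystander is moved by more than 15 mm (distance of any of module_1, module_2, can, loose_nut from where it was at the start of the episode above 0.015 m).
It also fails if it takes over 35 s, if anything falls off the work surface, if the arm or the gripper's body presses on something with over 40 N, if the wrist force passes 120 N, or if a joint passes its speed limit or range.

ROBOT

A 6-joint arm with a two-finger parallel gripper is mounted at the origin on a cart in front of the work surface, level with it; the furniture and walls round the work are solid. World frame = base frame: x ahead of the robot, y to its left, z up, the work surface at z = 0. Lengths are in m, angles in rad, forces in N, time in s.
With the tool pointing down it reaches from about 0.25 to 0.775 m from the base axis. Payload 4 kg.
Tool frame: the origin (TCP) lies at the centre of the arm's flange, where the gripper is bolted on; the fingertips stand 199 mm ahead of it and the grasp point (between the pads) lies 180 mm ahead of it (robot.tcp_to_tips is the z of the fingertips in the tool frame, in m); z points along the fingers, y is the line along which they close (so a half turn about z gives the same grasp; the last joint's range is limited). The gripper opens to 94 mm and grips with 3 to 60 N. Pads are 16 mm wide; open, the fingers measure 119 mm over their backs; the gripper's body (75 mm by 177 mm) begins 78 mm behind the grasp point.
Start: joints at [1.024, 0.087, 1.371, -0, 1.684, -0.103], TCP at [0.236, 0.497, 0.405] pointing down, gripper open.
Joint ranges: [-3.1, 3.1], [-0.76, 2.03], [0.27, 2.55], [-1.08, 4.22], [0.17, 2.65], [-2.57, 2.57]. Speed limits (rad/s): [2.79, 2.79, 3.14, 3.14, 3.14, 3.14].

INTERFACE

Orientations are given as [roll, pitch, yaw] about the fixed x, y, z axes, in that order (R = Rz(yaw) Ry(pitch) Rx(roll)).
In Python, from bench import robot gives the robot as it stands.
- The arm moves only by the tool play_rows, never from a script. Its arguments are lists of equal length, an entry for each row: "translation": the shift along the tool's x, y, z scaled (see below), a list of three; "twist": the turn, a rotation vector about the tool's x, y, z scaled (see below), a list of three; "gripper": the opening, from -1 (shut) to 1 (fully open). A call has 1 to 8 rows; each row shifts and turns the commanded pose from where the row before left it, along the tool's axes as they then stand; what a row does not reach is not made up. The controller multiplies each number of a shift by 0.04 m and each number of a turn by 0.1 rad. A row lasts 1/10 s, in which the tool goes at most 50 mm and 8.59 degrees, less where a joint would pass 70% of its speed; a pose out of reach is approached as far as the arm can. A call with a number of a shift or a turn outside -1 to 1 is refused whole. A call with a gripper value outside its range is refused whole. The fingers move at their own pace and stop on an object; the grip force is fixed at half the most. Time passes only in rows, so rows that do not move let the fingers close. It gives the time, the measured TCP pose, the force, the opening and the grip force at its end, in the units of the state.
- robot.get_obs(): the state, without advancing time (a new reading comes with each control period).
- robot.snapshot(name): name is "scene" or "top"; returns the picture (400x640x3 uint8, red, green, blue); there is no depth.
- robot.camera_model(name): a dict with "camera_matrix" (3x3 intrinsics, pixels), "rvec" (rotation vector, rad) and "tvec" (3), from world to camera coordinates, as OpenCV has them. Camera axes: x right, y down, z forward; pixel columns grow to the right and rows downward; lengths in m; the calibration is good to about 2 mm. A picture is of the moment at which its call begins. camera_model takes no time and is no camera call.
- robot.close_job(): hands the job in; it is judged then, once.
Trained networks look in the newest picture that a camera, given by its name, has taken for a name from the list of things; names that differ only in an ending like _2 or _b are one class to them, and where a whole thing is asked for, a point or a joint stands for the part that bears it (a point fixed in the world has none). Each returns a list of dicts, best first, with "score" (0 to 1); they miss things now and then, are a little off and sometimes report something else, mostly with a low value. They report only what shows in the picture. A call takes as long as a camera call.
- robot.recognise(name, camera): "centre" ([x, y, z] in m, in world coordinates, good to about 4 mm: the middle of the surface that is visible of it).
- robot.spot_point(name, camera): "centre" ([x, y, z] in m, in world coordinates, good to about 4 mm: a listed point, or the origin of a listed thing).
The state is a dict: "time": time; "joint_positions": joint angles; "qvel": joint speeds; "joint_torque": joint torques, N m; "tool_pos": TCP position; "ee_rot": TCP orientation; "wrist_force": force on the tool from outside, world axes, zero at the start; "wrist_torque": the same for the moment, N m; "width": finger opening in m; "finger_force": force on a finger pad.
Only numpy, scipy, OpenCV 4.12 (cv2) and the standard library are available. Lean on these libraries where they do the work, as an engineer would, in place of code of your own. Each camera call takes 0.05 s, during which the arm holds its last target. There are 200 camera calls.

## Working session

There is one attempt and no reset: what is moved stays moved. The work goes in short steps, Python scripts to look and compute and a tool call to move; the robot and the scene stay as the last step left them, time stands still between calls to the robot, and variables do not carry over. Pictures are saved under pics/ and viewed, at most 10 in all, crops included, and the job is handed in when it is done.

Besides the shell and the picture viewer there is one more tool, called after ">>>" as name(argument=value, ...) on one line, values as JSON. play_rows: Moves the arm, as the interface text tells. Its arguments: {"type":"object","properties":{"translation":{"type":"array","items":{"type":"array","items":{"type":"number","minimum":-1,"maximum":1}}},"twist":{"type":"array","items":{"type":"array","items":{"type":"number","minimum":-1,"maximum":1}}},"gripper":{"type":"array","items":{"type":"number"}}},"required":["translation","twist","gripper"]}

```bash
mkdir -p pics; python3 - <<'E'
from bench import robot
import cv2,numpy as np
for c in ("scene","top"):
    im=robot.snapshot(c); cv2.imwrite(f"pics/{c}0.png",im[:,:,::-1])
    for n in ("pad","lever","chute","chute_stop","flap","can","module_1","loose_nut","nut"):
        for d in robot.spot_point(n,c)[:2]: print(c,n,np.round(d["centre"],3),round(d["score"],2))
o=robot.get_obs();print(o)
E
```

```text
scene pad [0.497 0.202 0.002] 0.63
scene pad [ 0.688 -0.063 -0.003] 0.26
scene lever [0.523 0.053 0.082] 0.78
scene lever [ 0.686 -0.064 -0.001] 0.51
scene chute [0.493 0.2   0.   ] 0.71
scene chute_stop [0.384 0.156 0.012] 0.72
scene flap [0.543 0.215 0.097] 0.96
scene can [ 0.649  0.131 -0.   ] 0.8
scene module_1 [ 0.683 -0.066 -0.002] 0.93
scene module_1 [ 0.681  0.031 -0.001] 0.9
scene loose_nut [ 0.451 -0.064  0.002] 0.54
top pad [0.676 0.031 0.001] 0.69
top pad [ 0.569 -0.115  0.125] 0.57
top lever [0.522 0.054 0.084] 0.73
top lever [ 0.57  -0.112  0.128] 0.28
top chute [ 0.491  0.195 -0.001] 0.66
top chute_stop [0.383 0.16  0.01 ] 0.97
top flap [0.541 0.214 0.097] 0.85
top flap [0.678 0.029 0.001] 0.72
top can [ 0.654  0.128 -0.004] 0.65
top can [0.38  0.16  0.011] 0.5
top module_1 [0.68  0.034 0.004] 0.95
top module_1 [ 0.684 -0.06  -0.002] 0.87
top loose_nut [ 0.451 -0.063 -0.   ] 0.44
top nut [0.54  0.213 0.095] 0.5
{'time': 1.0, 'joint_positions': array([ 1.02389487e+00,  8.72229109e-02,  1.37068948e+00,  3.95714147e-05,
        1.68359148e+00, -1.03138149e-01]), 'qvel': array([0.0012034 , 0.00110567, 0.00113386, 0.00063845, 0.00142083,
       0.0010499 ]), 'joint_torque': array([-4.76425084e-04, -3.40038621e+01, -3.02606499e+01,  7.18178088e-02,
        2.35180452e-02,  1.32493943e-05]), 'tool_pos': array([0.23616055, 0.49672825, 0.40469868]), 'ee_rot': array([ 3.14150029e+00, -2.99699475e-05,  2.69783380e+00]), 'wrist_force': array([0.05108802, 0.33710466, 0.68030426]), 'wrist_torque': array([-0.02456452, -0.01499805,  0.02362756]), 'finger_force': 0.0, 'width': 0.09388011449646105}
```

View pics/scene0.png

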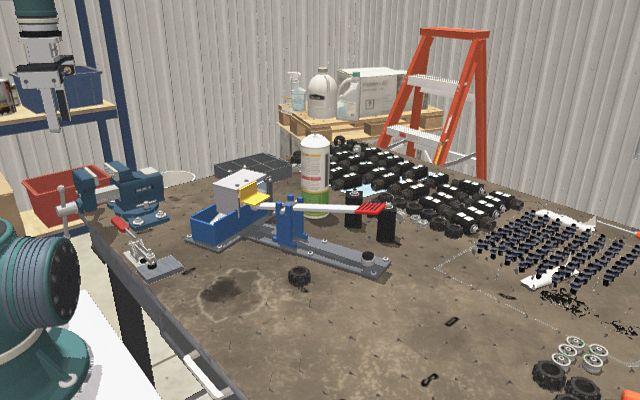

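View pics/top0.png

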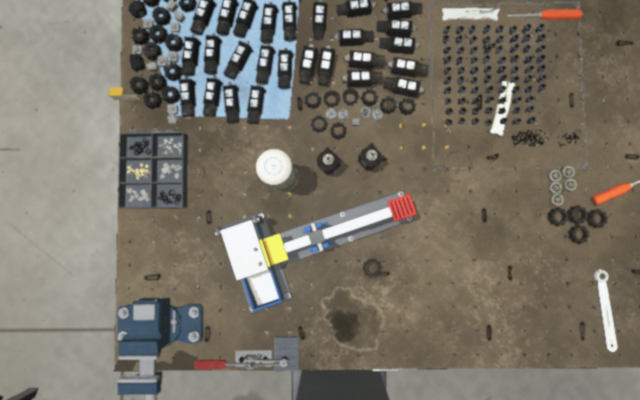

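The scene view shows the lever running from the blue chute at (225,210) to the red pad at about (370,208). The top view has the pad at (402,207), the can at (273,167) and the modules at (329,160) and (372,156). I'll check the pad by colour.

```bash
cat > h.py <<'E'
from bench import robot
import cv2,numpy as np
def pad(c,box,z):
    im=robot.snapshot(c).astype(int); m=((im[...,0]>110)&(im[...,1]<70)&(im[...,2]<80)).astype(np.uint8)
    x0,x1,y0,y1=box; k=np.zeros_like(m);k[y0:y1,x0:x1]=1;m*=k
    p,_=[None,None]; r=cv2.minAreaRect(cv2.findNonZero(m)); uv=np.array(r[0])
    cm=robot.camera_model(c);R=cv2.Rodrigues(np.array(cm["rvec"]))[0];t=np.array(cm["tvec"]).ravel()
    d=R.T@np.linalg.solve(np.array(cm["camera_matrix"]),[*uv,1]);o=-R.T@t
    return m.sum(),r,o+d*(z-o[2])/d[2]
E
python3 - <<'E'
from h import *
print(pad("top",(380,425,185,230),.127)); print(pad("scene",(345,400,190,225),.125))
o=robot.get_obs()
R=cv2.Rodrigues(np.eye(3))[0]
y=o["ee_rot"][2];T=np.array([[np.cos(y),np.sin(y),0],[np.sin(y),-np.cos(y),0],[0,0,-1]])
for X in ([.58,-.113],):
    print(T.T@(np.r_[X,.36]-o["tool_pos"])/.04)
E
```

```text
(np.uint64(55), ((400.7889404296875, 210.47926330566406), (14.411764144897461, 21.764705657958984), 61.927513122558594), array([ 0.56886829, -0.11049399,  0.127     ]))
(np.uint64(186), ((370.0, 208.0), (30.0, 12.0), 0.0), array([ 0.57089593, -0.11682556,  0.125     ]))
[-14.30816567 -10.07486409   1.11765959]
```

>>> play_rows(translation=[[0,0,-1],[-0.8,-0.6,0],[-0.8,-0.6,0],[-0.8,-0.6,0],[-0.8,-0.6,0],[-0.8,-0.6,0],[-0.8,-0.6,0],[-0.8,-0.6,0]], twist=[[0,0,0],[0,0,0],[0,0,0],[0,0,0],[0,0,0],[0,0,0],[0,0,0],[0,0,0]], gripper=[-1,-1,-1,-1,-1,-1,-1,-1])

```text
time: 1.9
tool_pos: [0.3666, 0.2473, 0.4449]
ee_rot: [3.141, 0.001, 2.698]
wrist_force: [0.0, 0.1, 0.3]
width: 0.0336
finger_force: 0.0
```

>>> play_rows(translation=[[-0.8,-0.6,0],[-0.8,-0.6,0],[-0.8,-0.6,0],[-0.8,-0.6,0],[-0.8,-0.6,0],[-0.8,-0.6,0],[-0.8,-0.6,0],[-0.8,-0.6,0]], twist=[[0,0,0],[0,0,0],[0,0,0],[0,0,0],[0,0,0],[0,0,0],[0,0,0],[0,0,0]], gripper=[-1,-1,-1,-1,-1,-1,-1,-1])

```text
time: 2.7
tool_pos: [0.5155, -0.0361, 0.4448]
ee_rot: [3.141, 0.0, 2.698]
wrist_force: [0.2, 0.5, 0.2]
width: 0.0005
finger_force: 0.0
```

>>> play_rows(translation=[[-0.73,-0.38,0],[-0.73,-0.38,0],[-0.73,-0.38,0],[0,0,0.8],[0,0,0.8],[0,0,0.6],[0,0,0.2],[0,0,0]], twist=[[0,0,0],[0,0,0],[0,0,0],[0,0,0],[0,0,0],[0,0,0],[0,0,0],[0,0,0]], gripper=[-1,-1,-1,-1,-1,-1,-1,-1])

```text
time: 3.5
tool_pos: [0.5744, -0.1132, 0.3473]
ee_rot: [-3.141, -0.003, 2.698]
wrist_force: [-0.3, 1.3, -0.1]
width: 0.0005
finger_force: 0.0
```

```bash
python3 - <<'E'
from h import *
a=robot.snapshot("scene");b=robot.snapshot("top")
f=lambda im,x,y:cv2.resize(im[y:y+100,x:x+130],None,fx=5,fy=5,interpolation=2)[:,:,::-1]
cv2.imwrite("pics/near.png",cv2.resize(np.vstack([f(a,300,135),f(b,335,160)]),(390,600)))
print(robot.get_obs()["tool_pos"])
for c in("scene","top"):
  for d in robot.spot_point("pad",c): print(c,d)
  cm=robot.camera_model(c);p=robot.get_obs()["tool_pos"]-[0,0,.199]
  print(cv2.projectPoints(np.array([p,[p[0],p[1],.127]]),np.array(cm["rvec"]),np.array(cm["tvec"]),np.array(cm["camera_matrix"]),None)[0].reshape(-1,2))
E
```

```text
[ 0.5749302  -0.11328523  0.35026294]
scene {'centre': [0.5743, -0.1169, 0.1285], 'score': 0.69}
[[370.90422984 193.00278729]
 [370.20694758 205.71017972]]
top {'centre': [0.5704, -0.1106, 0.1256], 'score': 0.72}
top {'centre': [0.6838, -0.0633, -0.0008], 'score': 0.3}
[[404.22035931 206.72053205]
 [402.17846764 207.29741919]]
```

View pics/near.png

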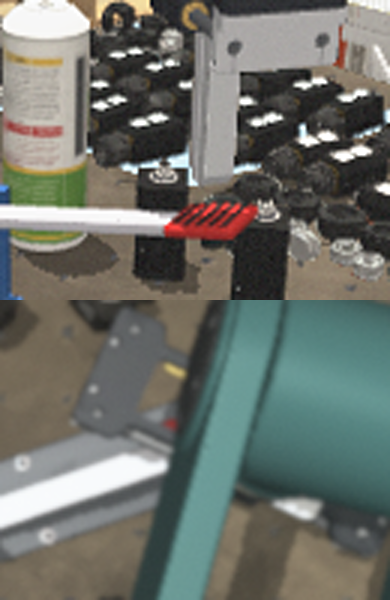

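The scene crop shows the closed fingertips at (213,180), directly above the pad at (213,218). I'll press now.

>>> play_rows(translation=[[0,0,0.4],[0,0,0.3],[0,0,0.3],[0,0,0.3],[0,0,0.3],[0,0,0.3],[0,0,0.2],[0,0,0]], twist=[[0,0,0],[0,0,0],[0,0,0],[0,0,0],[0,0,0],[0,0,0],[0,0,0],[0,0,0]], gripper=[-1,-1,-1,-1,-1,-1,-1,-1])

```text
time: 4.5
tool_pos: [0.576, -0.1143, 0.2669]
ee_rot: [-3.141, 0.008, 2.697]
wrist_force: [3.7, -2.8, 4.9]
width: 0.0006
finger_force: 2.6
```

>>> play_rows(translation=[[0,0,0],[0,0,0],[0,0,0],[0,0,0],[0,0,0],[0,0,0],[0,0,0],[0,0,0]], twist=[[0,0,0],[0,0,0],[0,0,0],[0,0,0],[0,0,0],[0,0,0],[0,0,0],[0,0,0]], gripper=[-1,-1,-1,-1,-1,-1,-1,-1])

```text
time: 5.3
tool_pos: [0.5755, -0.1139, 0.2667]
ee_rot: [3.142, 0.006, 2.698]
wrist_force: [4.3, -3.4, 5.5]
width: 0.0003
finger_force: 2.8
```

```bash
python3 - <<'E'
from h import *
a=robot.snapshot("scene");b=robot.snapshot("top")
f=lambda im,x,y:cv2.resize(im[y:y+120,x:x+190],None,fx=3,fy=3,interpolation=2)[:,:,::-1]
cv2.imwrite("pics/down.png",cv2.resize(np.vstack([f(a,180,140),f(b,210,190)]),(475,600)))
for c in("scene","top"):
  for d in robot.spot_point("nut",c)+robot.recognise("nut",c): print(c,d)
  for d in robot.spot_point("chute",c)[:1]: print(c,d)
E
```

```text
scene {'centre': [0.404, 0.1695, 0.0204], 'score': 0.46}
scene {'centre': [0.6646, 0.0154, 0.0473], 'score': 0.54}
scene {'centre': [0.4956, 0.2011, 0.0026], 'score': 0.76}
top {'centre': [0.4009, 0.165, 0.0187], 'score': 0.82}
top {'centre': [0.5426, 0.2136, 0.0999], 'score': 0.21}
top {'centre': [0.4045, 0.1636, 0.033], 'score': 0.82}
top {'centre': [0.4944, 0.1944, -0.0039], 'score': 0.86}
```

View pics/down.png

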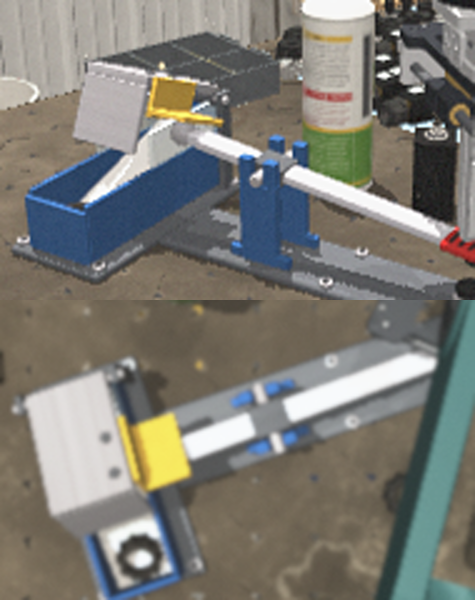

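The flap is up, and the nut at (138,555) in the top crop lies at the end stop (chute x about -0.1). I'll release slowly.

>>> play_rows(translation=[[0,0,-0.1],[0,0,-0.12],[0,0,-0.12],[0,0,-0.12],[0,0,-0.12],[0,0,-0.12],[0,0,-0.12],[0,0,-0.12]], twist=[[0,0,0],[0,0,0],[0,0,0],[0,0,0],[0,0,0],[0,0,0],[0,0,0],[0,0,0]], gripper=[-1,-1,-1,-1,-1,-1,-1,-1])

```text
time: 6.5
tool_pos: [0.5742, -0.1126, 0.303]
ee_rot: [3.14, -0.002, 2.698]
wrist_force: [1.8, 1.1, 5.8]
width: 0.0001
finger_force: 2.8
```

>>> play_rows(translation=[[0,0,-0.1],[0,0,-0.08],[0,0,-0.08],[0,0,-0.08],[0,0,-0.08],[0,0,-0.08],[0,0,-0.08],[0,0,-0.08]], twist=[[0,0,0],[0,0,0],[0,0,0],[0,0,0],[0,0,0],[0,0,0],[0,0,0],[0,0,0]], gripper=[-1,-1,-1,-1,-1,-1,-1,-1])

```text
time: 7.3
tool_pos: [0.5747, -0.1136, 0.3282]
ee_rot: [-3.141, 0.0, 2.698]
wrist_force: [0.0, 0.1, -0.3]
width: 0.0004
finger_force: 0.0
```

>>> play_rows(translation=[[0,0,-0.08],[0,0,-0.08],[0,0,-0.08],[0,0,-0.1],[0,0,-0.2],[0,0,-0.3],[0,0,-0.5],[0,0,-0.5]], twist=[[0,0,0],[0,0,0],[0,0,0],[0,0,0],[0,0,0],[0,0,0],[0,0,0],[0,0,0]], gripper=[-1,-1,-1,-1,-1,-1,-1,-1])

```text
time: 8.1
tool_pos: [0.5746, -0.1133, 0.4037]
ee_rot: [3.141, 0.0, 2.698]
wrist_force: [-0.0, 0.4, 0.2]
width: 0.0007
finger_force: 0.0
```

```bash
python3 - <<'E'
from h import *
a=robot.snapshot("scene");b=robot.snapshot("top")
f=lambda im,x,y:cv2.resize(im[y:y+120,x:x+210],None,fx=3,fy=3,interpolation=2)[:,:,::-1]
cv2.imwrite("pics/end.png",cv2.resize(np.vstack([f(a,180,140),f(b,210,190)]),(525,600)))
for n in("nut","lever","pad"):
  for c in("scene","top"):
    for d in robot.spot_point(n,c): print(c,n,d)
E
```

```text
scene nut {'centre': [0.4017, 0.1677, 0.0214], 'score': 0.41}
scene nut {'centre': [0.3812, 0.1577, 0.0105], 'score': 0.37}
top nut {'centre': [0.4019, 0.1646, 0.0151], 'score': 0.72}
scene lever {'centre': [0.5234, 0.0521, 0.0831], 'score': 0.86}
top lever {'centre': [0.522, 0.0523, 0.0837], 'score': 0.61}
scene pad {'centre': [0.5733, -0.1153, 0.1249], 'score': 0.62}
top pad {'centre': [0.5684, -0.1141, 0.1253], 'score': 0.64}
top pad {'centre': [0.6855, -0.062, -0.0024], 'score': 0.3}
```

View pics/end.png

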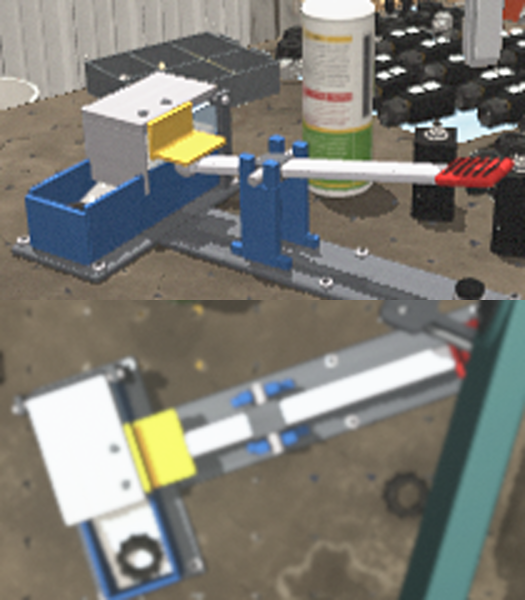

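The flap is shut, the lever is back in its cradle with the pad at (475,172), and the nut is at the stop (138,555). Fingers are clear.

```bash
python3 -c "
from bench import robot
print(robot.close_job())"
```

```text
the job is handed in; nothing more can be done
None
```

The job is handed in: the nut lies at the chute's end stop, the flap was let down slowly and is shut, and the lever is back in its cradle with the arm clear; the hand-in gave no verdict, so this is from the last pictures.

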